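Couple the tow handle and set the bench lift to float

ROBOT

A 7-joint arm with a two-finger parallel gripper is mounted at the origin on the work surface. World frame = base frame: x ahead of the robot, y to its left, z up, the work surface at z = 0. Lengths are in m, angles in rad, forces in N, time in s.
With the tool pointing down it reaches from about 0.4 to 0.85 m from the base axis. Payload 4.5 kg.
Tool frame: the origin (TCP) lies on the centre line of the jaws, within the pads' length; the fingertips stand 14 mm ahead of it and the grasp point (between the pads) lies 5 mm behind it; y points along the fingers, z is the direction in which the jaws open and shut, and the axes are right-handed (so a half turn about y gives the same grasp; the last joint's range is limited). The gripper opens to 88 mm and grips with 3 to 60 N. Pads are 18 mm wide; open, the fingers measure 123 mm over their backs; the gripper's body (75 mm by 187 mm) begins 45 mm behind the grasp point.
Start: joints at [-1.119, 0.689, -0.195, 1.565, 0.157, 0.902, -0.215], TCP at [0.254, 0.571, 0.253] pointing down, gripper open.
Joint ranges: [-3.01, 3.01], [-0.46, 2.08], [-1.47, 1.51], [0.13, 2.56], [-1, 4.14], [0.04, 2.09], [-2.66, 2.66]. Speed limits (rad/s): [2.57, 2.57, 3.14, 3.14, 3.14, 3.14, 3.14].

INTERFACE

Orientations are given as a unit quaternion [x, y, z, w].
In Python, from plant import get_state, imaging, job gives the robot as it stands.
- The arm moves only by the tool send_rows, never from a script. Its argument "motion" is a list that holds one entry, the list of rows, each a list of 7 numbers: the turn, a rotation vector about the tool's x, y, z scaled (see below), then the shift along the tool's x, y, z scaled (see below), then the gripper's target within -1 to 1 (shut at 1, half-way at 0, fully open at -1). In form: [[[rx, ry, rz, tx, ty, tz, gripper], ...]]. A call has exactly 5 rows; each row shifts and turns the commanded pose from where the row before left it, along the tool's axes as they then stand; what a row does not reach is not made up. The controller multiplies each number of a shift by 0.02 m and each number of a turn by 0.08 rad. A row lasts 1/12 s, in which the tool goes at most 41.7 mm and 7.16 degrees, less where a joint would pass 70% of its speed; a pose out of reach is approached as far as the arm can. A call with a number of a shift or a turn outside -1 to 1 is refused whole. A call with a gripper value outside its range is refused whole. The fingers move at their own pace and stop on an object; "force" is the grip in N (left out, the last holds). Time passes only in rows, so rows that do not move let the fingers close, or fill a call up. It gives the time, the measured TCP pose, the force and the opening at its end, in the units of the state.
- get_state(): the state, without advancing time (a new reading comes with each control period).
- imaging.snapshot(name): name is "side" or "top" or "wrist"; returns a dict with "img" (420x560x3 uint8, red, green, blue), "camera_matrix" (3x3 intrinsics, pixels), "R" (3x3) and "t" (3): a world point X has camera coordinates R X + t; the wrist camera has in their place "hand_eye" (4x4, takes a point from camera to tool coordinates, whose origin is the TCP and whose axes are the tool frame's). Camera axes: x right, y down, z forward; pixel columns grow to the right and rows downward; lengths in m; the calibration is good to about 2 mm. A picture is of the moment at which its call begins: read the wrist's pose just before it. There is no depth.
- job.finish_job(): hands the job in, once; it reports no verdict.
The state is a dict: "clock": time; "q": joint angles; "qd": joint speeds; "joint_torque": joint torques, N m; "tool_pos": TCP position; "eef_rot": TCP orientation; "contact_force": force on the tool from outside, world axes, zero at the start; "moment": the same for the moment, N m; "opening": opening from 0.0 (shut) to 1.0 (fully open).
Only numpy, scipy, OpenCV 4.12 (cv2) and the standard library are available. Lean on these libraries where they do the work, as an engineer would, in place of code of your own. Each camera call takes 0.05 s, during which the arm holds its last target.

TASK

Get the bench lift ready to be drawn along by hand: pick up the tow handle and press the gate of its snap hook against the upright bar of the lift's draw loop until the bar has passed inside and the gate has sprung shut behind it, pushing firmly but without ramming, then let go of it. After that push the control lever towards the lift, past its stiff detent, so that it stays in the float notch. Leave the other things on the table where they are.

Things in the scene. Friction and masses are not known exactly. Their poses are not given: they have to be found in the camera images.
- hook: Tow handle lying flat: bright steel snap hook with a rubber handle, 180 mm long (x), 102 wide (y), 16 thick (handle 20), about 0.33 kg. Origin on its underside, on the handle's axis, at the inner face of the hook's back; x points from handle to gate, z up. In mm: back x -14 to 0, side walls y -37 to -25 and 53 to 65, reaching to x 70; the inside is open from x 0 to 58, through the full thickness
- hook_mouth (a point): Middle of the hook's mouth, on the handle's axis at x 62, y 0, z 8 mm of the hook's frame. The gate (9 mm round) closes it from its hinge at y 47 to its tip at y -14; the fixed nose follows, y -15 to -29, with a guide horn slanting out to x 83, y -36. Press the bar in along y 0 (6 mm either side works): the gate snaps shut once the bar's centre is at x 20 to 10; against the back it is at 5
- hook_grip (a point): Centre of the tow handle's grip, a straight rubber bar 55 mm long, 20 mm wide and 20 mm tall, at x -57.5, y 0, z 10 mm in the hook's frame; a 36 mm wide steel pommel ends it at the rear (x -85 to -97). Same axes as hook
- gate (a joint): Angle of the hook's sprung gate (rad): 0 shut, grows as it swings inwards, stop at 1.1. It cannot swing outwards. Pushing the bar through along the handle's axis takes about 5 N at first and 10 to 15 N at most
- draw_loop: Draw loop: a U of 10 mm round steel bar on the front face of a grey bench lift (240 by 260 mm, 98 high, fixed); legs at 11 and 78 mm height (centres) join its upright bar to the face, 57 mm free between them. Axes: x level, away from the robot, into the lift; z up. It has 70 mm of loose play along x, moving at about 3 N up to a rigid stop; it starts anywhere from fully out (bar 155 mm before the face) to nearly in. Over 40 N between hook and loop counts as ramming
- loop_bar (a point): Middle of the draw loop's upright bar, 44.5 mm above the table; same axes as draw_loop. Hook the snap hook on here, held flat (handle level, its x axis along the loop's x axis), at any height between the legs
- valve: Grey hydraulic valve block, 70 by 64 mm, 64 mm high, fixed on the left or on the right in front of the lift (the other side has a round filter canister with no lever). Origin under its centre; x points towards the lift, the way the lever is pushed
- valve_lever (a joint): Angle of the control lever (rad) about a level axis along the valve's y, 50 mm above the table at the valve's centre. Rests at 0 (neutral, leaning 0.3 rad away from the lift) and grows towards the lift: about 2 N at the grip up to 0.22, then a stiff detent of about 12 N up to 0.45 that pushes it back if let go; beyond, it snaps forward and stays in the float notch at 0.57; stop at 0.72
- lever_grip (a point): Middle of the lever's cross grip, a black bar of 20 mm diameter and 76 mm length along the valve's y, 105 mm from the lever's axis, about 150 mm above the table. Turns with the lever
- filter: Filter canister, 70 by 64 mm foot, 127 mm high, fixed; nothing to do here
- rail_a: Rail-section steel weight, 80 by 50 mm, 65 mm high; origin under its centre; leave it alone
- rail_b: Rail-section steel weight, 70 by 50 mm, 65 mm high; origin under its centre; leave it alone
- rail_c: Rail-section steel weight, 90 by 50 mm, 65 mm high; origin under its centre; leave it alone
- jar: Closed jar, 70 mm diameter, 100 mm high; origin under its centre; leave it alone
- bowl: White bowl, 110 mm wide, 50 mm high; origin under its centre; leave it alone
- plain_hook: Plain dark open hook without a gate, 130 mm long, lying flat; origin under its centre; leave it alone

How it is judged:
By the outcome, as a careful person would: the job done as asked, in the order asked, and still so for the second after the job is handed in, with the robot touching nothing.
It also fails if it takes over 61 s, if anything falls off the work surface, if the arm or the gripper's body presses on something with over 40 N, if the wrist force passes 120 N, or if a joint passes its speed limit or range.

## Working session

There is one attempt and no reset: what is moved stays moved. The work goes in short steps, Python scripts to look and compute and a tool call to move; the robot and the scene stay as the last step left them, time stands still between calls to the robot, and variables do not carry over. Pictures are saved under pics/ and viewed, and the job is handed in when it is done.

Besides the shell and the picture viewer there is one more tool, called by a JSON object that holds its "method" and its "body". send_rows: Moves the arm, as the interface text tells. Its arguments: {"type":"object","properties":{"motion":{"type":"array"},"force":{"type":"number"}},"required":["motion"]}

```bash
mkdir -p pics; ls
cat > h.py <<'E'
import numpy as np, cv2
from plant import get_state, imaging, job
def snap(n,f):
    s=get_state(); d=imaging.snapshot(n); cv2.imwrite('pics/'+f,d['img'][:,:,::-1]); 
    d['state']=s; 
    np.savez('pics/'+f[:-4]+'.npz',**{k:v for k,v in d.items() if k not in('state',)},pos=s['tool_pos'],rot=s['eef_rot']); return d
E
python3 - <<'E'
from h import *
for n in ('top','side','wrist'):
    d=snap(n,n+'0.png')
    print(n,d['camera_matrix'],d.get('R'),d.get('t'),d.get('hand_eye'))
print(get_state())
E
```

```text
pics
top [[385.96034338   0.         277.95536737]
 [  0.         385.96034338 210.25886158]
 [  0.           0.           1.        ]] [[-0.00862735 -0.99967019 -0.0241883 ]
 [-0.99153911  0.01168531 -0.1292813 ]
 [ 0.12952131  0.02286829 -0.9913129 ]] [0.02695293 0.52289218 1.18408959] None
side [[497.09306419   0.         279.84712726]
 [  0.         497.09306419 217.4346187 ]
 [  0.           0.           1.        ]] [[ 0.98839072 -0.1506079  -0.02002623]
 [-0.09746574 -0.52740961 -0.84400209]
 [ 0.11655136  0.83615571 -0.53596587]] [-0.48588012  0.13744434  1.21635715] None
wrist [[314.76659017   0.         276.51767296]
 [  0.         314.76659017 204.94350352]
 [  0.           0.           1.        ]] None None [[-1.93889642e-03  9.56185862e-01  2.92753887e-01 -7.58531254e-02]
 [-5.85292457e-04 -2.92755472e-01  9.56187163e-01 -1.31324639e-01]
 [ 9.99997949e-01  1.68260123e-03  1.12727091e-03  1.29490787e-03]
 [ 0.00000000e+00  0.00000000e+00  0.00000000e+00  1.00000000e+00]]
{'clock': 0.15, 'q': array([-1.11922444,  0.68978888, -0.19450773,  1.56605056,  0.15729948,
        0.90250659, -0.21509617]), 'qd': array([-1.49747133e-03, -3.00216964e-03,  1.61815511e-04, -4.53511003e-03,
       -1.04318076e-03, -3.21806030e-05,  1.38997407e-03]), 'joint_torque': array([-1.58380972e-03, -5.27864635e+01, -1.26875013e+00, -1.53586775e+01,
       -5.25616924e-02,  3.86132931e-03,  1.06957852e-04]), 'tool_pos': array([0.25344057, 0.57082826, 0.25210983]), 'eef_rot': array([ 0.69221833, -0.14667771,  0.14655545, -0.6912604 ]), 'contact_force': array([ 0.08743681,  0.02444941, -1.1196548 ]), 'moment': array([-0.00536337, -0.04590082,  0.03045559]), 'opening': 0.9970357692756378}
```

View pics/top0.png

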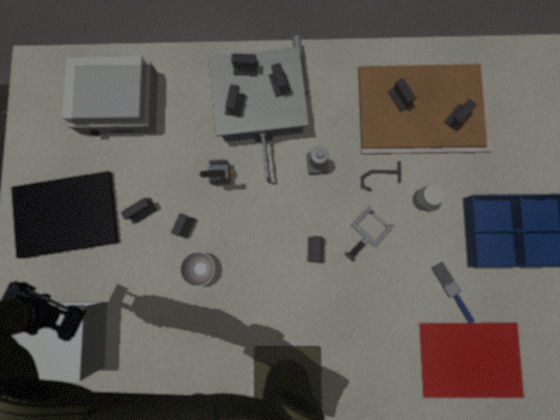

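View pics/side0.png

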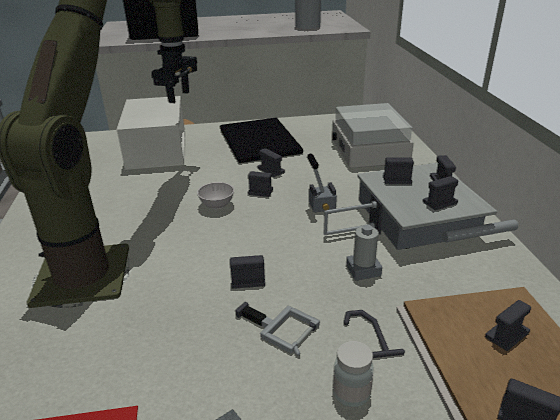

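View pics/wrist0.png

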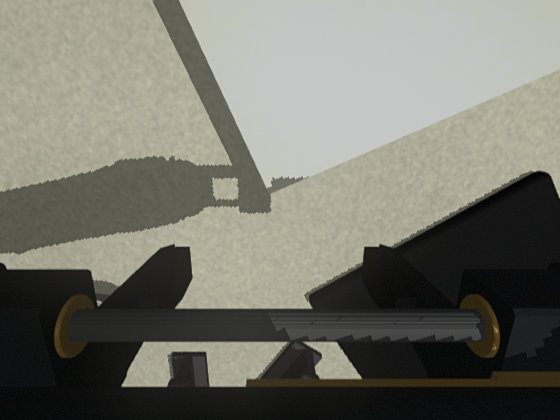

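Top view: the hook is at (372,228) with its handle near (353,252), the loop end near (269,180), and the lever valve at (217,172) with its grip near (206,173). I'll zoom in for accurate pixels.

Run:
```python
import cv2
a=cv2.imread('pics/top0.png'); b=cv2.imread('pics/side0.png')
cv2.imwrite('pics/c1.png',cv2.convertScaleAbs(cv2.resize(a[190:280,325:425],None,fx=6,fy=6,interpolation=2),alpha=1.4))
cv2.imwrite('pics/c2.png',cv2.convertScaleAbs(cv2.resize(a[125:195,190:300],None,fx=7,fy=7,interpolation=2),alpha=1.4))
cv2.imwrite('pics/c3.png',cv2.resize(b[145:275,290:420],None,fx=4.5,fy=4.5,interpolation=2))
cv2.imwrite('pics/c4.png',cv2.resize(b[290:370,225:335],None,fx=7,fy=7,interpolation=2))
```

```text
(no output)
```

View pics/c1.png

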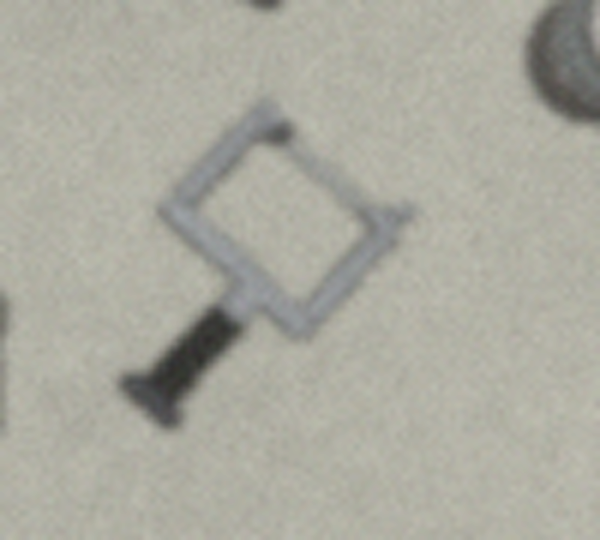

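View pics/c2.png

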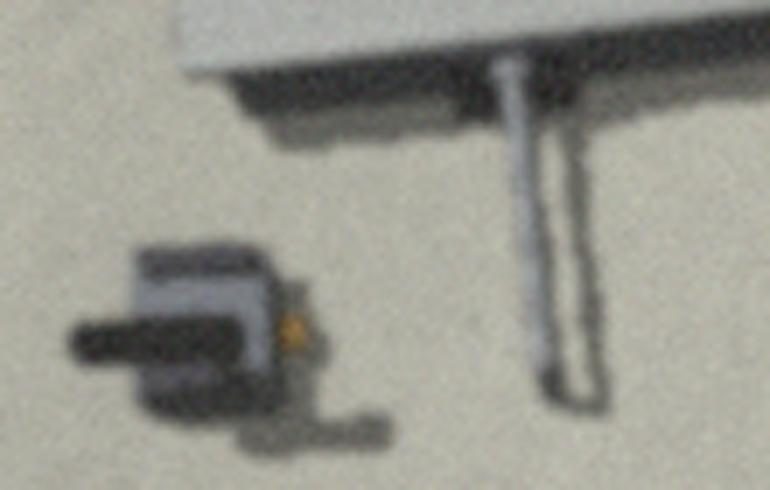

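View pics/c3.png

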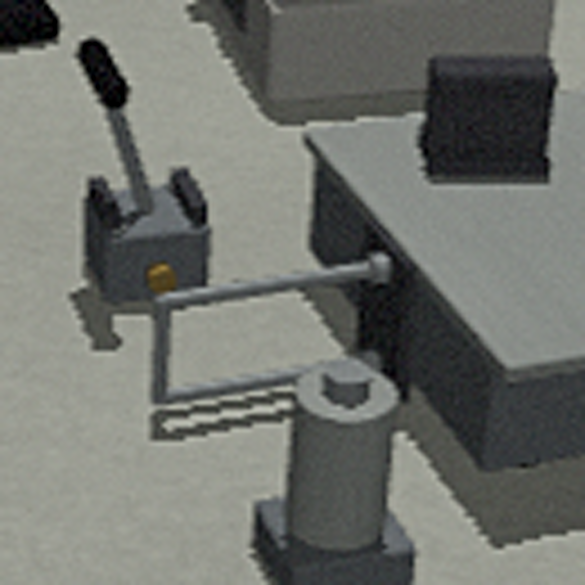

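View pics/c4.png

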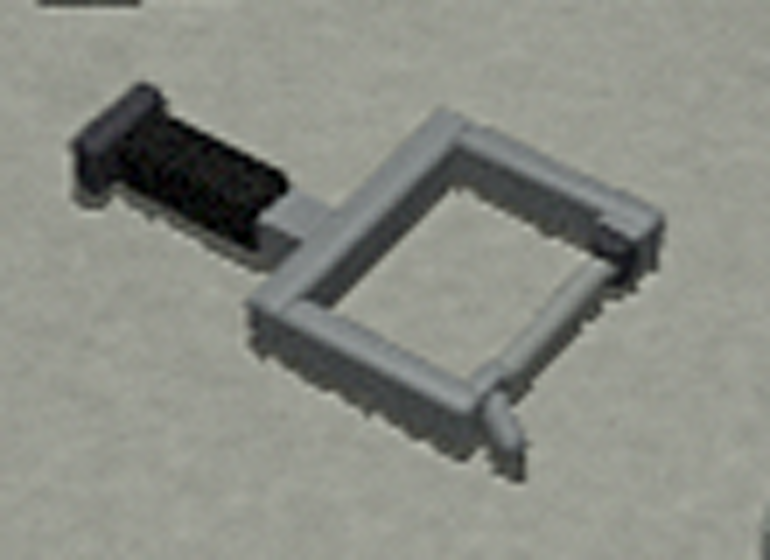

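```bash
cat > fit.py <<'E'
import numpy as np
from scipy.optimize import least_squares
cams={n:dict(np.load(f'pics/{n}0.npz')) for n in('top','side')}
def proj(n,X):
    c=cams[n]; p=c['R']@X+c['t']; p=c['camera_matrix']@p; return p[:2]/p[2]
def tr(u,s,o): return (np.array(u)+.5)/s-.5+np.array(o)
C1=lambda u,v:('top',tr((u,v),6,(325,190)))
C2=lambda u,v:('top',tr((u,v),7,(190,125)))
C3=lambda u,v:('side',tr((u,v),4.5,(290,145)))
C4=lambda u,v:('side',tr((u,v),7,(225,290)))
def fit(obs,x0,name):
    def P(p,m): 
        c,s=np.cos(p[2]),np.sin(p[2]); m=np.array(m)/1000
        if len(p)>3: m=m*1; m[0]+=0
        return np.array([p[0]+c*m[0]-s*m[1],p[1]+s*m[0]+c*m[1],m[2]])
    f=lambda p:np.concatenate([proj(o[0],P(p,m))-o[1] for m,o in obs])
    r=least_squares(f,x0,loss='soft_l1'); print(name,np.round(r.x,4),'deg',np.degrees(r.x[2]).round(1)); print(f(r.x).reshape(-1,2).round(1).tolist()); return r.x
if __name__=='__main__':
    h=fit([((-14,65,16),C1(160,207)),((-14,-37,16),C1(302,337)),((70,65,16),C1(262,98)),((83,-36,8),C1(412,210)),((-97,18,10),C1(120,384)),((-97,-18,10),C1(168,427)),
     ((-14,65,16),C4(448,106)),((-14,-37,16),C4(250,298)),((70,65,16),C4(662,215)),((70,-37,16),C4(470,412)),((83,-36,0),C4(520,478)),((-97,18,20),C4(145,83)),((-97,-18,20),C4(74,148))],[.45,-.2,-.7],'hook')
    l=fit([((0,0,78),C2(547,390)),((150,0,78),C2(510,68)),((0,0,78),C3(160,302)),((0,0,11),C3(160,400)),],[.6,0,0],'loop')
    for lst in([((-31,38,150),C2(72,344)),((-31,-38,150),C2(243,337)),((-31,38,150),C3(90,42)),((-31,-38,150),C3(117,105))],):
        fit(lst,[.6,.15,0],'valve')
    # lift face direction
E
python3 fit.py
```

```text
hook [ 0.4425 -0.2674 -0.7785] deg -44.6
[[0.3, 0.1], [0.6, 0.9], [1.2, -0.6], [2.0, -0.1], [-0.3, -0.1], [0.1, 0.7], [-0.4, -1.0], [-0.8, -0.4], [1.7, -1.0], [1.6, 1.2], [0.2, -0.0], [-0.2, -1.7], [-0.7, -1.7]]
loop [0.6169 0.0491 0.1224] deg 7.0
[[0.7, -2.0], [-0.1, -2.6], [-1.0, 0.1], [-1.7, -0.2]]
valve [0.6495 0.2091 0.0169] deg 1.0
[[-0.6, -0.0], [1.1, 0.2], [-0.0, 0.4], [0.1, -1.8]]
```

Run:
```python
from fit import *
def bp(o,z):
    c=cams[o[0]]; d=np.linalg.inv(c['camera_matrix'])@np.array([*o[1],1]); d=c['R'].T@d; o0=-c['R'].T@c['t']; return (o0+d*(z-o0[2])/d[2]).round(4)
print('top leg top', bp(C2(510,68),.078),bp(C2(547,390),.078), bp(C2(525,200),.078))
print('side leg', bp(C3(375,268),.078),bp(C3(160,302),.078),'bar bottom',bp(C3(160,400),.011))
print('lift edge top',bp(C2(185,72),.098),bp(C2(768,12),.098), 'px306,126',bp(('top',np.array([306.,126])),.098))
print('lift side edge',bp(C3(305,135),.098),bp(C3(505,370),.098))
print('canister top',bp(('top',np.array([318.5,154])),.127),'side',bp(C3(347,385),.127))
for px in((310,166),(328,172),(308,172),(329,160)): print(bp(('top',np.array(px)),.03))
print('foot side',[bp(C3(*p),.03) for p in((255,507),(300,562),(413,543))])
import json
from plant import get_state
from scipy.spatial.transform import Rotation as R
print(R.from_quat(get_state()['eef_rot']).as_matrix().round(3))
```

```text
top leg top [0.7575 0.0671 0.078 ] [0.6108 0.0513 0.078 ] [0.6968 0.0606 0.078 ]
side leg [0.752  0.0634 0.078 ] [0.6195 0.0494 0.078 ] bar bottom [0.621  0.0472 0.011 ]
lift edge top [0.7513 0.209  0.098 ] [ 0.7743 -0.0477  0.098 ] px306,126 [ 0.7748 -0.0683  0.098 ]
lift side edge [0.747 0.197 0.098] [ 0.7754 -0.082   0.098 ]
canister top [ 0.6777 -0.1021  0.127 ] side [ 0.6745 -0.1219  0.127 ]
[ 0.6657 -0.0824  0.03  ]
[ 0.6452 -0.1395  0.03  ]
[ 0.6461 -0.0756  0.03  ]
[ 0.6846 -0.1437  0.03  ]
foot side [array([ 0.6411, -0.0884,  0.03  ]), array([ 0.6517, -0.1383,  0.03  ]), array([ 0.7141, -0.1333,  0.03  ])]
[[ 0.914 -0.     0.406]
 [-0.406 -0.001  0.914]
 [ 0.    -1.    -0.001]]
```

Run:
```python
import cv2
a=cv2.imread('pics/top0.png')
cv2.imwrite('pics/c5.png',cv2.convertScaleAbs(cv2.resize(a[110:190,250:350],None,fx=7,fy=7,interpolation=2),alpha=1.4))
```

```text
(no output)
```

View pics/c5.png

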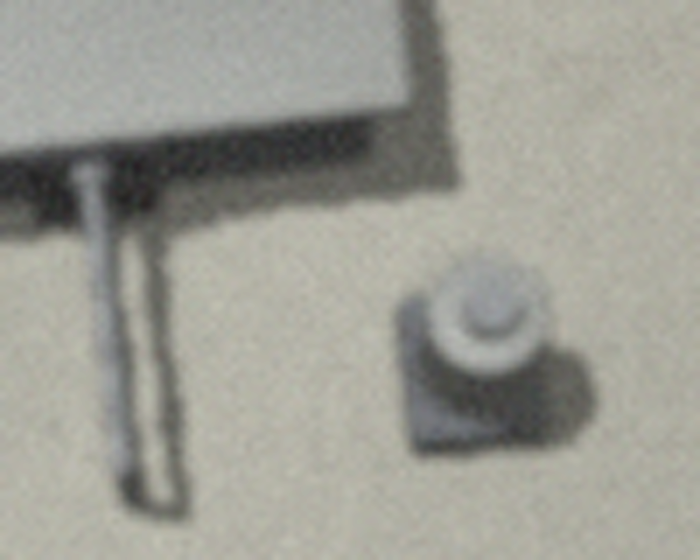

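{"method": "send_rows", "body": {"motion": [[[0, 0.9, 0, 0, 0, 0, -1], [0, 0.9, 0, 0, 0, 0, -1], [0, 0.9, 0, 0, 0, 0, -1], [0, 0.9, 0, 0, 0, 0, -1], [0, 0.9, 0, 0, 0, 0, -1]]]}}

```text
clock: 0.57
tool_pos: [0.2535, 0.571, 0.2524]
eef_rot: [0.654, -0.269, 0.269, -0.654]
contact_force: [-0.6, 0.0, 0.4]
opening: 1.001
```

{"method": "send_rows", "body": {"motion": [[[0, 0, 0, 1, 0, -0.3, -1], [0, 0, 0, 1, 0, -0.3, -1], [0, 0, 0, 1, 0, -0.3, -1], [0, 0, 0, 1, 0, -0.3, -1], [0, 0, 0, 1, 0, -0.3, -1]]]}}

```text
clock: 0.98
tool_pos: [0.304, 0.4786, 0.2525]
eef_rot: [0.655, -0.268, 0.268, -0.654]
contact_force: [-0.4, -0.1, 0.0]
opening: 1.001
```

{"method": "send_rows", "body": {"motion": [[[0, 0, 0, 1, 0, -0.3, -1], [0, 0, 0, 1, 0, -0.3, -1], [0, 0, 0, 1, 0, -0.3, -1], [0, 0, 0, 1, 0, -0.3, -1], [0, 0, 0, 1, 0, -0.3, -1]]]}}

```text
clock: 1.4
tool_pos: [0.3542, 0.3871, 0.2526]
eef_rot: [0.654, -0.268, 0.268, -0.654]
contact_force: [-0.2, 0.3, -0.1]
opening: 0.999
```

{"method": "send_rows", "body": {"motion": [[[0, 0, 0, 1, 0, -0.3, -1], [0, 0, 0, 1, 0, -0.3, -1], [0, 0, 0, 1, 0, -0.3, -1], [0, 0, 0, 1, 0, -0.3, -1], [0, 0, 0, 1, 0, -0.3, -1]]]}}

```text
clock: 1.82
tool_pos: [0.4045, 0.2956, 0.2526]
eef_rot: [0.654, -0.268, 0.268, -0.654]
contact_force: [-0.1, -0.1, -0.8]
opening: 0.999
```

{"method": "send_rows", "body": {"motion": [[[0, 0, 0, 1, 0, -0.5, -1], [0, 0, 0, 1, 0, -0.5, -1], [0, 0, 0, 1, 0, -0.5, -1], [0, 0, 0, 1, 0, -0.5, -1], [0, 0, 0, 1, 0, -0.5, -1]]]}}

```text
clock: 2.23
tool_pos: [0.4405, 0.1897, 0.2526]
eef_rot: [0.654, -0.268, 0.268, -0.654]
contact_force: [-0.1, 0.0, -0.2]
opening: 1.001
```

{"method": "send_rows", "body": {"motion": [[[0, 0, 0, 0.8, 0, -1, -1], [0, 0, 0, 0.8, 0, -1, -1], [0, 0, 0, 0.8, 0, -1, -1], [0, 0, 0, 0.8, 0, -1, -1], [0, 0, 0, 0.8, 0, -1, -1]]]}}

```text
clock: 2.65
tool_pos: [0.4268, 0.0623, 0.2527]
eef_rot: [0.654, -0.268, 0.268, -0.654]
contact_force: [0.7, 0.3, 0.2]
opening: 1.0
```

{"method": "send_rows", "body": {"motion": [[[0, 0, 0, 0.6, 0, -1, -1], [0, 0, 0, 0.6, 0, -1, -1], [0, 0, 0, 0.6, 0, -1, -1], [0, 0, 0, 0.6, 0, -1, -1], [0, 0, 0, 0.6, 0, -1, -1]]]}}

```text
clock: 3.07
tool_pos: [0.3993, -0.0509, 0.2527]
eef_rot: [-0.654, 0.268, -0.268, 0.654]
contact_force: [0.2, -0.9, -0.2]
opening: 1.0
```

```bash
cat > d.py <<'E'
import sys,numpy as np
from plant import get_state
from scipy.spatial.transform import Rotation as R
s=get_state(); M=R.from_quat(s['eef_rot']).as_matrix()
t=np.array([float(a) for a in sys.argv[1:4]]); yaw=float(sys.argv[4])
c,n=np.cos(yaw),np.sin(yaw); T=np.array([[c,0,-n],[n,0,c],[0,-1,0]])
print('clock',s['clock'],'pos',s['tool_pos'].round(4),'yaw',np.degrees(np.arctan2(M[1,0],M[0,0])).round(2),'q',s['q'].round(2),'F',s['contact_force'].round(1))
print('shift units (20mm), tool xyz',(M.T@(t-s['tool_pos'])/.02).round(2),'turn units',(R.from_matrix(M.T@T).as_rotvec()/.08).round(2))
E
python3 d.py .4015 -.227 .12 -.7785
```

```text
clock 3.0667 pos [ 0.3993 -0.0509  0.2527] yaw -44.56 q [ 0.14  0.42 -0.18  2.19  0.14  0.54  0.64] F [ 0.2 -0.9 -0.2]
shift units (20mm), tool xyz [ 6.26  6.63 -6.19] turn units [ 0.    0.01 -0.  ]
```

{"method": "send_rows", "body": {"motion": [[[0, 0, 0, 1, 0, -1, -1], [0, 0, 0, 1, 0, -1, -1], [0, 0, 0, 1, 0, -1, -1], [0, 0, 0, 1, 0, -1, -1], [0, 0, 0, 1, 0, -1, -1]]]}}

```text
clock: 3.48
tool_pos: [0.4005, -0.1927, 0.2527]
eef_rot: [-0.654, 0.268, -0.268, 0.654]
contact_force: [-0.2, -0.5, -0.2]
opening: 1.0
```

{"method": "send_rows", "body": {"motion": [[[0, 0, 0, 0.6, 0.7, -0.6, -1], [0, 0, 0, 0.6, 0.7, -0.6, -1], [0, 0, 0, 0, 0.7, 0, -1], [0, 0, 0, 0, 0.7, 0, -1], [0, 0, 0, 0, 0, 0, -1]]]}}

```text
clock: 3.9
tool_pos: [0.3997, -0.225, 0.1947]
eef_rot: [-0.654, 0.27, -0.267, 0.654]
contact_force: [-0.5, 0.1, -0.1]
opening: 1.003
```

```bash
python3 -c "
from h import *
snap('wrist','w1.png')"; python3 d.py .4015 -.227 .017 -.7785
```

```text
clock 3.95 pos [ 0.4002 -0.2249  0.1958] yaw -44.56 q [ 0.52  0.58 -0.17  2.11  0.2   0.47  0.99] F [-0.1 -0.2 -1.3]
shift units (20mm), tool xyz [ 0.14  8.94 -0.02] turn units [ 0.01  0.01 -0.04]
```

View pics/w1.png

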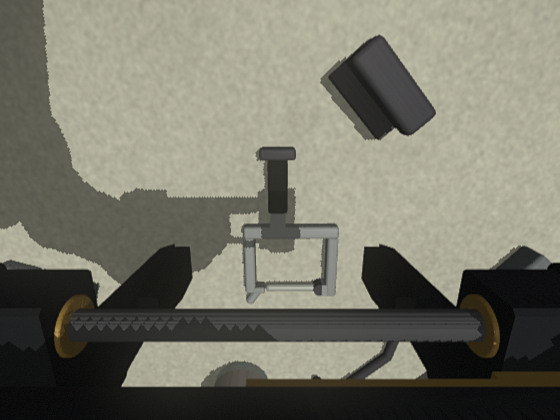

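```bash
cat > wb.py <<'E'
import numpy as np
from scipy.spatial.transform import Rotation as R
def wcam(f):
    d=np.load(f); T=np.eye(4); T[:3,:3]=R.from_quat(d['rot']).as_matrix(); T[:3,3]=d['pos']
    return d['camera_matrix'],T@d['hand_eye']
def bp(f,u,z):
    K,T=wcam(f); v=T[:3,:3]@np.linalg.inv(K)@[u[0],u[1],1]; return T[:3,3]+v*(z-T[2,3])/v[2]
E
python3 - <<'E'
from wb import *
h=[.4425,-.2674,-.7785]
c,s=np.cos(h[2]),np.sin(h[2])
for n,u,z,m in [('pomL',(295.5,147),.018,(-97,18)),('pomR',(257.5,147),.018,(-97,-18)),('backL',(338.5,225),.016,(-14,65)),('backR',(244.5,225),.016,(-14,-37)),('grip end r',(268,213),.01,(-30,-10)),('grip end l',(287,213),.01,(-30,10)),('handle top',(277.5,188),.02,(-57.5,0))]:
    p=bp('pics/w1.npz',u,z)[:2]; d=p-h[:2]; print(n,p.round(4),'in hook frame mm',(1000*np.array([c*d[0]+s*d[1],-s*d[0]+c*d[1]])).round(1),'model',m)
E
```

```text
pomL [ 0.3839 -0.1819] in hook frame mm [-101.8   19.7] model (-97, 18)
pomR [ 0.3581 -0.2082] in hook frame mm [-101.7  -17.2] model (-97, -18)
backL [ 0.4745 -0.2056] in hook frame mm [-20.6  66.5] model (-14, 65)
backR [ 0.4054 -0.276 ] in hook frame mm [-20.4 -32.2] model (-14, -37)
grip end r [ 0.4146 -0.2505] in hook frame mm [-31.7  -7.6] model (-30, -10)
grip end l [ 0.4287 -0.2362] in hook frame mm [-31.8  12.5] model (-30, 10)
handle top [ 0.4005 -0.2226] in hook frame mm [-61.4   2.3] model (-57.5, 0)
```

{"method": "send_rows", "body": {"motion": [[[0, 0, 0, 0, 1, 0.05, -1], [0, 0, 0, 0, 1, 0, -1], [0, 0, 0, 0, 1, 0, -1], [0, 0, 0, 0, 1, 0, -1], [0, 0, 0, 0, 1, 0, -1]]]}}

```text
clock: 4.37
tool_pos: [0.4028, -0.2246, 0.0968]
eef_rot: [-0.654, 0.267, -0.269, 0.654]
contact_force: [-0.3, 0.4, 0.5]
opening: 1.001
```

{"method": "send_rows", "body": {"motion": [[[0, 0, 0, 0, 1, 0, -1], [0, 0, 0, 0, 1, 0, -1], [0, 0, 0, 0, 1, 0, -1], [0, 0, 0, 0, 0.8, 0, -1], [0, 0, 0, 0, 0, 0, -1]]]}}

```text
clock: 4.78
tool_pos: [0.4038, -0.2253, 0.0291]
eef_rot: [-0.655, 0.269, -0.266, 0.655]
contact_force: [-0.3, -0.1, -0.3]
opening: 0.997
```

```bash
python3 d.py .4005 -.2238 .017 -.7785
```

```text
clock 4.7833 pos [ 0.4038 -0.2253  0.0291] yaw -44.45 q [ 0.42  0.92 -0.03  2.18  0.48  0.04  0.73] F [-0.3 -0.1 -0.3]
shift units (20mm), tool xyz [-0.17  0.6  -0.06] turn units [ 0.02  0.03 -0.05]
```

{"method": "send_rows", "body": {"motion": [[[0, 0, 0, 0, -0.7, 0, -1], [0, 0, 0.7, 0, 0, 0, -1], [0, 0, 0.7, 0, 0, 0, -1], [0, 0, 0.7, 0, 0, 0, -1], [0, 0, 0, 0, 0, 0, -1]]]}}

```text
clock: 5.2
tool_pos: [0.4058, -0.2274, 0.0451]
eef_rot: [-0.628, 0.323, -0.213, 0.675]
contact_force: [1.3, -0.1, 0.5]
opening: 0.999
```

```bash
python3 d.py .4005 -.2238 .018 -.7785
```

```text
clock 5.2 pos [ 0.4058 -0.2274  0.0451] yaw -44.72 q [ 0.62  0.92 -0.28  2.02  0.42  0.41  0.82] F [ 1.3 -0.1  0.5]
shift units (20mm), tool xyz [-0.08  1.39 -0.06] turn units [-0.03 -0.03 -2.11]
```

{"method": "send_rows", "body": {"motion": [[[0, 0, 0, -0.1, 0.7, -0.05, -1], [0, 0, 0, 0, 0.7, 0, -1], [0, 0, 0, 0, 0, 0, -1], [0, 0, 0, 0, 0, 0, -1], [0, 0, 0, 0, 0, 0, -1]]]}}

```text
clock: 5.62
tool_pos: [0.3979, -0.2212, 0.0175]
eef_rot: [-0.63, 0.323, -0.211, 0.674]
contact_force: [1.3, 0.4, -0.1]
opening: 1.0
```

```bash
python3 d.py .4005 -.2238 .018 -.7785;python3 -c "
from h import *
snap('wrist','w2.png')"
```

```text
clock 5.6167 pos [ 0.3979 -0.2212  0.0175] yaw -44.53 q [ 0.59  0.97 -0.24  2.05  0.45  0.33  0.79] F [ 1.3  0.4 -0.1]
shift units (20mm), tool xyz [ 0.18 -0.05  0.  ] turn units [ 0.02  0.02 -2.14]
```

View pics/w2.png

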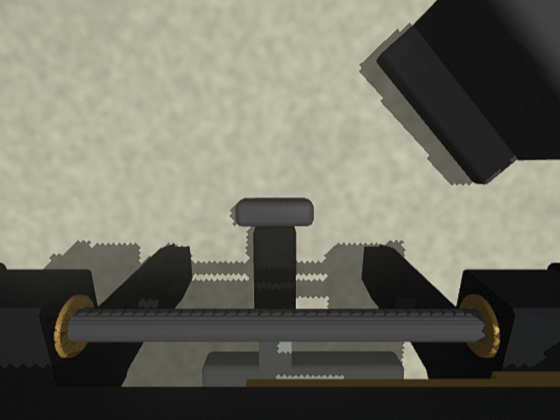

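{"method": "send_rows", "body": {"motion": [[[0, 0, 0, 0, 0, 0, 1], [0, 0, 0, 0, 0, 0, 1], [0, 0, 0, 0, 0, 0, 1], [0, 0, 0, 0, 0, 0, 1], [0, 0, 0, 0, 0, 0, 1]]], "force": 45}}

```text
clock: 6.08
tool_pos: [0.3977, -0.2215, 0.0168]
eef_rot: [-0.629, 0.323, -0.211, 0.674]
contact_force: [-0.6, 0.9, 0.4]
opening: 0.648
```

{"method": "send_rows", "body": {"motion": [[[0, 0, 0, 0, 0, 0, 1], [0, 0, 0, 0, 0, 0, 1], [0, 0, 0, 0, 0, 0, 1], [0, 0, 0, 0, 0, 0, 1], [0, 0, 0, 0, 0, 0, 1]]]}}

```text
clock: 6.5
tool_pos: [0.3977, -0.2215, 0.0167]
eef_rot: [-0.629, 0.323, -0.211, 0.674]
contact_force: [-0.0, -0.8, -0.1]
opening: 0.269
```

{"method": "send_rows", "body": {"motion": [[[0, 0, 0, 0, 0, 0, 1], [0, 0, 0, 0, 0, 0, 1], [0, 0, 0, 0, 0, 0, 1], [0, 0, 0, 0, 0, 0, 1], [0, 0, 0, 0, 0, 0, 1]]]}}

```text
clock: 6.92
tool_pos: [0.3976, -0.2215, 0.0167]
eef_rot: [-0.629, 0.323, -0.211, 0.674]
contact_force: [0.2, -0.3, -1.1]
opening: 0.222
```

{"method": "send_rows", "body": {"motion": [[[0, 0, 0, 0, -0.5, 0, 1], [0, 0, 0, 0, -1, 0, 1], [0, 0, 0, 0, -1, 0, 1], [0, 0, 0, 0, -1, 0, 1], [0, 0, 0, 0, 0, 0, 1]]]}}

```text
clock: 7.33
tool_pos: [0.4081, -0.2309, 0.0878]
eef_rot: [-0.629, 0.322, -0.213, 0.674]
contact_force: [0.5, -0.1, -3.3]
opening: 0.221
```

```bash
python3 d.py .4005 -.2238 .018 -.7785;python3 -c "
from h import *
snap('wrist','w3.png')
snap('side','s3.png')
import cv2
a=cv2.imread('pics/s3.png');cv2.imwrite('pics/s3c.png',cv2.resize(a[200:370,180:420],None,fx=3,fy=3))"
```

```text
clock 7.3333 pos [ 0.4081 -0.2309  0.0878] yaw -44.6 q [ 0.65  0.85 -0.33  2.    0.39  0.51  0.84] F [ 0.5 -0.1 -3.3]
shift units (20mm), tool xyz [ 0.07  3.53 -0.02] turn units [-0.01 -0.   -2.08]
```

View pics/w3.png

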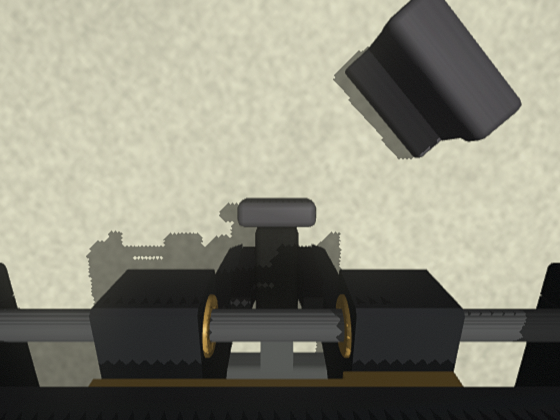

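View pics/s3c.png

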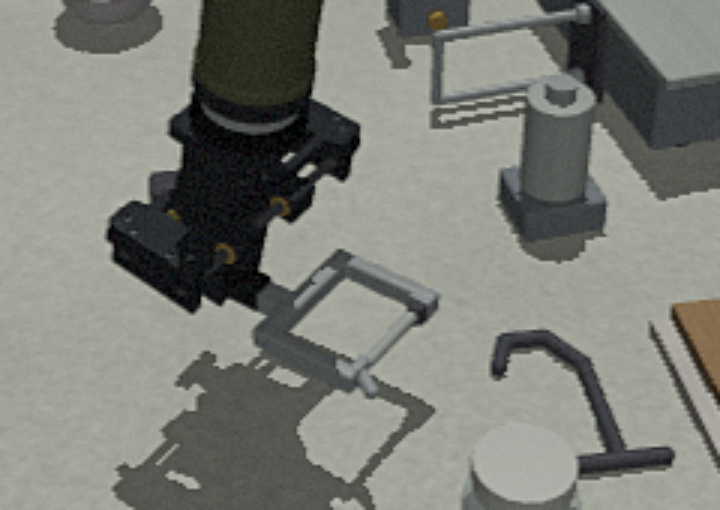

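{"method": "send_rows", "body": {"motion": [[[0, 0, 0, -0.17, -1, 0, 1], [0, 0, 0, -0.17, -1, 0, 1], [0, 0, 0, -0.17, -1, 0, 1], [-0.15, -0.9, 0, 0, 0, 0.5, 1], [-0.15, -0.9, 0, 0, 0, 0.8, 1]]]}}

```text
clock: 7.85
tool_pos: [0.4221, -0.2123, 0.1457]
eef_rot: [-0.652, 0.278, -0.161, 0.687]
contact_force: [0.7, 0.1, -3.9]
opening: 0.223
```

{"method": "send_rows", "body": {"motion": [[[-0.15, -0.9, 0, 0, 0, 0.8, 1], [-0.15, -0.9, 0, 0, 0, 0.8, 1], [-0.15, -0.9, 0, 0, 0, 0.8, 1], [-0.15, -0.9, 0, 0, 0, 0.8, 1], [-0.15, -0.9, 0, 0, 0, 0.8, 1]]]}}

```text
clock: 8.27
tool_pos: [0.4602, -0.1393, 0.1446]
eef_rot: [-0.69, 0.153, -0.031, 0.707]
contact_force: [-0.4, -0.2, -3.5]
opening: 0.222
```

{"method": "send_rows", "body": {"motion": [[[-0.15, -0.9, 0, 0, 0, 0.8, 1], [-0.15, -0.9, 0, 0, 0, 0.8, 1], [-0.15, -0.9, 0, 0, 0, 0.8, 1], [-0.15, -0.9, 0, 0, 0, 0.8, 1], [-0.15, -0.9, 0, 0, 0, 0.8, 1]]]}}

```text
clock: 8.68
tool_pos: [0.4695, -0.0603, 0.1449]
eef_rot: [0.705, -0.025, -0.097, -0.702]
contact_force: [0.6, 0.4, -4.5]
opening: 0.226
```

```bash
cat > dt.py <<'E'
import sys,numpy as np
from plant import get_state
from scipy.spatial.transform import Rotation as R
s=get_state(); M=R.from_quat(s['eef_rot']).as_matrix()
t=np.array([float(a) for a in sys.argv[1:4]]); yaw=float(sys.argv[4]); tilt=float(sys.argv[5])
c,n=np.cos(yaw),np.sin(yaw); T=np.array([[c,0,-n],[n,0,c],[0,-1,0]])@R.from_rotvec([0,0,tilt]).as_matrix()
print('clock',s['clock'],'pos',s['tool_pos'].round(4),'yaw',np.degrees(np.arctan2(M[1,0],M[0,0])).round(2),'q',s['q'].round(2),'F',s['contact_force'].round(1),'open',s['opening'])
print('shift units (20mm), tool xyz',(M.T@(t-s['tool_pos'])/.02).round(2),'turn units',(R.from_matrix(M.T@T).as_rotvec()/.08).round(2))
print('fwd dir in tool',(M.T@[c,n,0]).round(3))
E
python3 dt.py .451 .032 .12 .1 .167
```

```text
clock 8.6833 pos [ 0.4695 -0.0603  0.1449] yaw 5.9 q [ 0.35  0.79 -0.55  1.95  0.57  0.76  1.11] F [ 0.6  0.4 -4.5] open 0.22637007993852934
shift units (20mm), tool xyz [-0.22  1.33  4.68] turn units [-0.06  0.04 -0.08]
fwd dir in tool [ 0.985 -0.173 -0.002]
```

Next I slide left to the approach point, lower the hook, and look again.

{"method": "send_rows", "body": {"motion": [[[0, 0, 0, 0, 0, 0.9, 1], [0, 0, 0, 0, 0, 0.9, 1], [0, 0, 0, 0, 0, 0.9, 1], [0, 0, 0, 0, 0, 0.9, 1], [0, 0, 0, 0, 0, 0.9, 1]]]}}

```text
clock: 9.1
tool_pos: [0.4602, 0.029, 0.1454]
eef_rot: [0.705, -0.027, -0.096, -0.702]
contact_force: [1.0, -0.2, -4.7]
opening: 0.227
```

{"method": "send_rows", "body": {"motion": [[[0, 0, 0, -0.1, 1, 0.1, 1], [0, 0, 0, 0, 1, 0, 1], [0, 0, 0, 0, 1, 0, 1], [0, 0, 0, 0, 1, 0, 1], [0, 0, 0, 0, 0, 0, 1]]]}}

```text
clock: 9.52
tool_pos: [0.4422, 0.0285, 0.0649]
eef_rot: [0.705, -0.028, -0.099, -0.701]
contact_force: [-0.6, 0.2, -5.0]
opening: 0.224
```

```bash
python3 dt.py .451 .032 .053 .1 .167;python3 -c "
from h import *
snap('top','t4.png')
snap('side','s4.png')
import cv2
a=cv2.imread('pics/s4.png');cv2.imwrite('pics/s4c.png',cv2.resize(a[130:300,210:410],None,fx=3.5,fy=3.5))
a=cv2.imread('pics/t4.png');cv2.imwrite('pics/t4c.png',cv2.convertScaleAbs(cv2.resize(a[120:240,190:330],None,fx=5,fy=5),alpha=1.5))"
```

```text
clock 9.5167 pos [0.4422 0.0285 0.0649] yaw 5.73 q [ 0.1   0.9  -0.43  2.06  0.67  0.51  0.83] F [-0.6  0.2 -5. ] open 0.22434992025828687
shift units (20mm), tool xyz [0.55 0.51 0.13] turn units [-0.04  0.   -0.16]
fwd dir in tool [ 0.984 -0.179  0.001]
```

View pics/s4c.png

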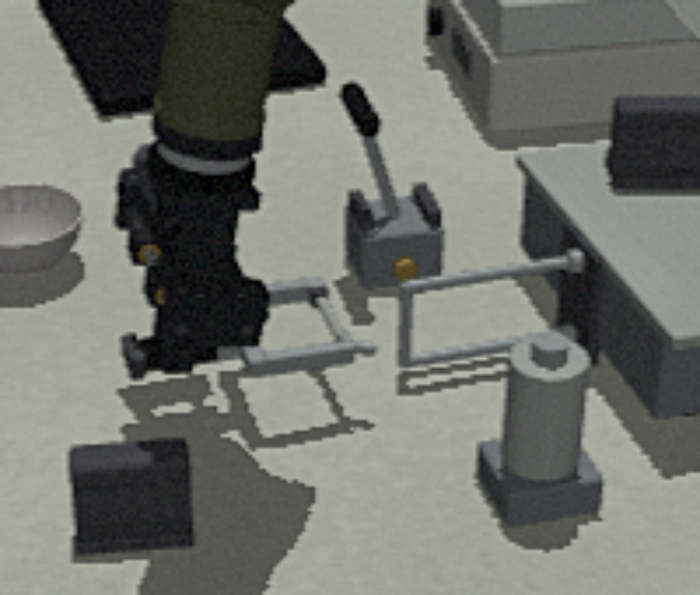

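View pics/t4c.png

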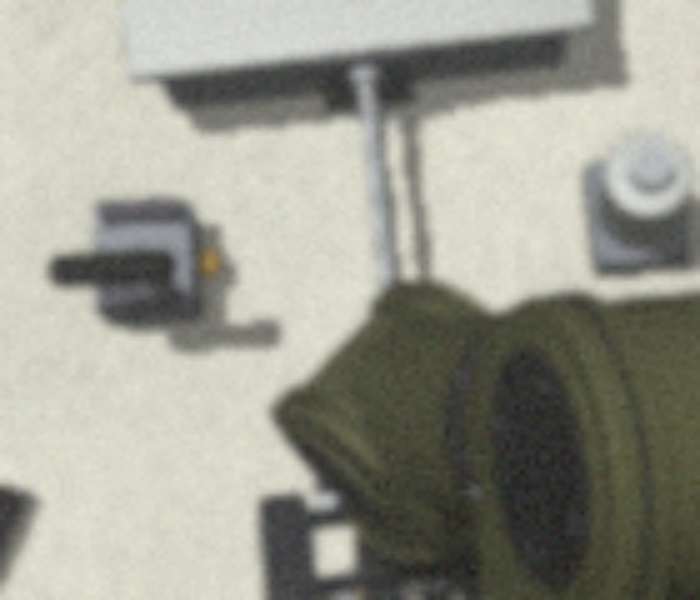

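Run:
```python
from fit import *
c,s=np.cos(.1),np.sin(.1)
T=lambda u:tr(u,3.5,(210,130))
def q(dx,dy,dz,dyaw):
    c,s=np.cos(.1+dyaw),np.sin(.1+dyaw)
    o=np.array([.4422+.062*c,.0285+.062*s,.0482])+[dx,dy,dz]
    return lambda m:np.array([o[0]+c*m[0]/1e3-s*m[1]/1e3,o[1]+s*m[0]/1e3+c*m[1]/1e3,o[2]+m[2]/1e3])
obs=[((83,-36,8),(374,350)),((70,65,16),(326,280)),((70,-37,0),(355,364)),((-14,-37,0),(247,373)),((-14,-37,16),(243,354))]
for m,u in obs: print(m,T(u).round(1),proj('side',q(0,0,0,0)(m)).round(1))
f=lambda p:np.concatenate([proj('side',q(*p)(m))-T(u) for m,u in obs])
r=least_squares(f,[0,0,0,0]);print(r.x,f(r.x).round(1))
for n,m in(('bar top',[.617,.0485,.078]),('bot',[.617,.0485,.011])): print(n,proj('side',np.array(m)).round(1))
print('bar obs',T((405,288)),T((405,360)))
```

```text
(83, -36, 8) [316.5 229.6] [317.4 228.8]
(70, 65, 16) [302.8 209.6] [301.1 207. ]
(70, -37, 0) [311.1 233.6] [312.5 232.4]
(-14, -37, 0) [280.2 236.2] [280.5 237.6]
(-14, -37, 16) [279.1 230.8] [280.4 232.3]
[ 0.01043433  0.06700391 -0.04024698 -0.08956745] [-0.9  0.3  0.5 -1.1 -0.1 -0.5 -0.3  0.3  0.8  0.8]
bar top [324.3 212. ]
bot [323.6 233.4]
bar obs [325.35714286 211.92857143] [325.35714286 232.5       ]
```

{"method": "send_rows", "body": {"motion": [[[0, 0, -0.15, 0.1, 0.6, 0.2, 1], [0, 0, 0, 0, 0, 0, 1], [0, 0, 0, 0, 0, 0, 1], [0, 0, 0, 0.3, -0.05, 0, 1], [0, 0, 0, 0, 0, 0, 1]]]}}

```text
clock: 10.03
tool_pos: [0.4538, 0.0339, 0.0572]
eef_rot: [0.705, -0.02, -0.089, -0.703]
contact_force: [1.5, 0.5, -4.3]
opening: 0.224
```

```bash
python3 dt.py .451 .033 .053 .1 .167; python3 -c "
from h import *
snap('side','s5.png')
import cv2
a=cv2.imread('pics/s5.png');cv2.imwrite('pics/s5c.png',cv2.resize(a[170:260,250:370],None,fx=6,fy=6,interpolation=2))
"
```

```text
clock 10.0333 pos [0.4538 0.0339 0.0572] yaw 5.62 q [ 0.08  0.91 -0.41  2.05  0.69  0.48  0.81] F [ 1.5  0.5 -4.3] open 0.22426272621576643
shift units (20mm), tool xyz [-0.11  0.23 -0.03] turn units [-0.06 -0.02  0.15]
fwd dir in tool [ 0.988 -0.155  0.003]
```

View pics/s5c.png

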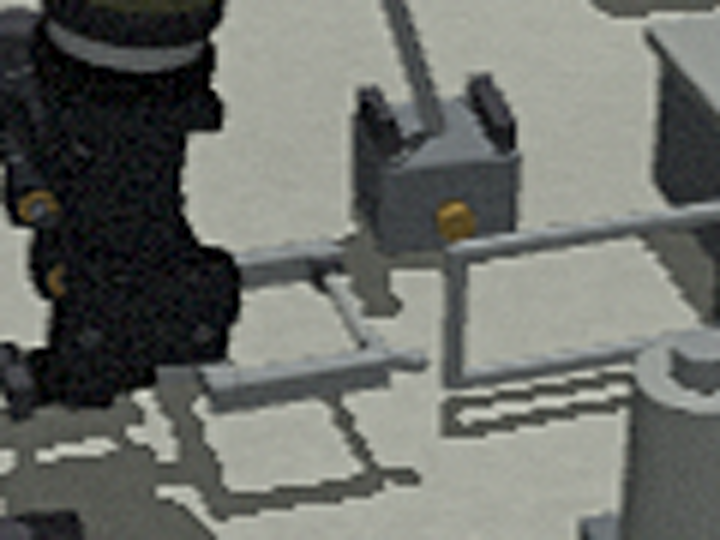

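{"method": "send_rows", "body": {"motion": [[[0, 0, 0.15, 0.4, -0.05, 0, 1], [0, 0, 0, 0.4, -0.07, 0, 1], [0, 0, 0, 0.4, -0.07, 0, 1], [0, 0, 0, 0.4, -0.07, 0, 1], [0, 0, 0, 0.2, -0.03, 0, 1]]]}}

```text
clock: 10.5
tool_pos: [0.4898, 0.0375, 0.0563]
eef_rot: [0.705, -0.025, -0.094, -0.702]
contact_force: [-0.1, 0.1, -3.3]
opening: 0.225
```

{"method": "send_rows", "body": {"motion": [[[0, 0, 0, 0.3, -0.05, 0, 1], [0, 0, 0, 0.3, -0.05, 0, 1], [0, 0, 0, 0.3, -0.05, 0, 1], [0, 0, 0, 0.3, -0.05, 0, 1], [0, 0, 0, 0.2, -0.03, 0, 1]]]}}

```text
clock: 10.92
tool_pos: [0.5165, 0.0401, 0.0559]
eef_rot: [0.705, -0.026, -0.095, -0.702]
contact_force: [-4.1, 0.5, -2.7]
opening: 0.222
```

```bash
python3 dt.py .600 .0485 .055 .1 .167; python3 -c "
from h import *
snap('side','s6.png')
import cv2
a=cv2.imread('pics/s6.png');cv2.imwrite('pics/s6c.png',cv2.resize(a[170:260,250:370],None,fx=6,fy=6,interpolation=2))
"
```

```text
clock 10.9167 pos [0.5165 0.0401 0.0559] yaw 5.67 q [ 0.12  0.96 -0.48  1.85  0.62  0.67  0.92] F [-4.1  0.5 -2.7] open 0.22201718924881267
shift units (20mm), tool xyz [ 4.14 -0.67  0.01] turn units [-0.05 -0.01 -0.05]
fwd dir in tool [ 0.985 -0.17   0.002]
```

View pics/s6c.png

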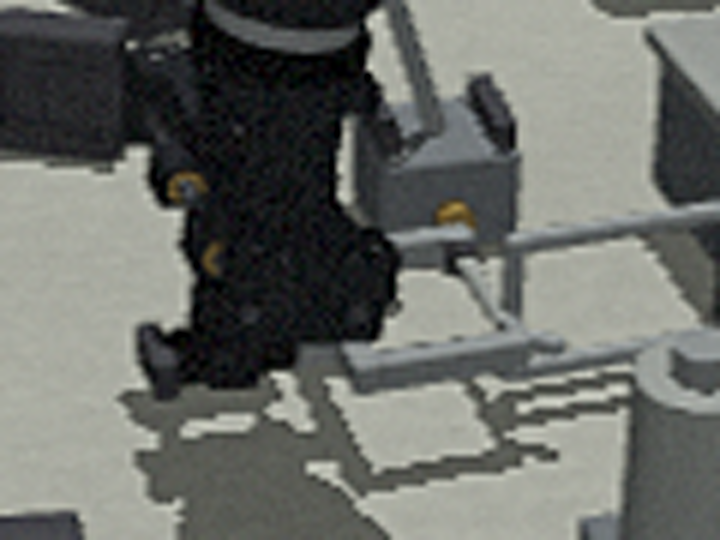

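{"method": "send_rows", "body": {"motion": [[[0, 0, 0, 0.25, -0.04, 0, 1], [0, 0, 0, 0.25, -0.04, 0, 1], [0, 0, 0, 0.25, -0.04, 0, 1], [0, 0, 0, 0.2, -0.03, 0, 1], [0, 0, 0, 0.2, -0.03, 0, 1]]]}}

```text
clock: 11.38
tool_pos: [0.5399, 0.0425, 0.0556]
eef_rot: [0.705, -0.025, -0.095, -0.702]
contact_force: [-4.0, -0.1, -3.3]
opening: 0.221
```

{"method": "send_rows", "body": {"motion": [[[0, 0, 0, 0.15, -0.03, 0, 1], [0, 0, 0, 0.15, -0.03, 0, 1], [0, 0, 0, 0.15, -0.03, 0, 1], [0, 0, 0, 0.15, -0.03, 0, 1], [0, 0, 0, 0.15, -0.03, 0, 1]]]}}

```text
clock: 11.8
tool_pos: [0.5533, 0.0437, 0.0559]
eef_rot: [0.705, -0.026, -0.096, -0.702]
contact_force: [-7.7, 0.0, -1.5]
opening: 0.223
```

{"method": "send_rows", "body": {"motion": [[[0, 0, 0, 0.15, -0.03, 0, 1], [0, 0, 0, 0.15, -0.03, 0, 1], [0, 0, 0, 0.15, -0.03, 0, 1], [0, 0, 0, 0.15, -0.03, 0, 1], [0, 0, 0, 0.15, -0.03, 0, 1]]]}}

```text
clock: 12.22
tool_pos: [0.5657, 0.044, 0.056]
eef_rot: [0.706, -0.029, -0.098, -0.701]
contact_force: [-11.9, -3.2, -0.8]
opening: 0.223
```

```bash
python3 dt.py .600 .0485 .055 .1 .167; python3 -c "
from h import *
snap('side','s7.png')
import cv2
a=cv2.imread('pics/s7.png');cv2.imwrite('pics/s7c.png',cv2.resize(a[170:260,270:390],None,fx=6,fy=6,interpolation=2))
"
```

```text
clock 12.2167 pos [0.5657 0.044  0.056 ] yaw 5.67 q [ 0.12  1.01 -0.51  1.68  0.58  0.8   0.99] F [-11.9  -3.2  -0.8] open 0.22302318744852612
shift units (20mm), tool xyz [ 1.71 -0.26  0.05] turn units [-0.02 -0.01 -0.16]
fwd dir in tool [ 0.984 -0.179  0.001]
```

View pics/s7c.png

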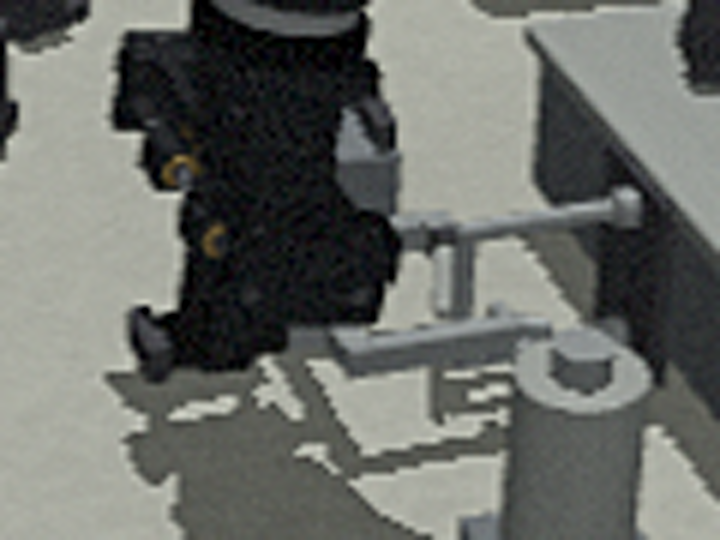

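{"method": "send_rows", "body": {"motion": [[[0, 0, -0.05, 0.15, -0.03, 0.03, 1], [0, 0, -0.05, 0.15, -0.03, 0.02, 1], [0, 0, 0, 0.15, -0.03, 0, 1], [0, 0, 0, 0.15, -0.03, 0, 1], [0, 0, 0, 0.15, -0.03, 0, 1]]]}}

```text
clock: 12.68
tool_pos: [0.5773, 0.0457, 0.0552]
eef_rot: [0.706, -0.028, -0.098, -0.7]
contact_force: [-15.4, -1.3, -3.4]
opening: 0.217
```

{"method": "send_rows", "body": {"motion": [[[0, 0, 0, 0.15, -0.03, 0, 1], [0, 0, 0, 0.15, -0.03, 0, 1], [0, 0, 0, 0.15, -0.03, 0, 1], [0, 0, 0, 0.1, -0.02, 0, 1], [0, 0, 0, 0.1, -0.02, 0, 1]]]}}

```text
clock: 13.1
tool_pos: [0.5905, 0.0491, 0.0556]
eef_rot: [0.705, -0.027, -0.099, -0.701]
contact_force: [-14.7, 1.8, -5.1]
opening: 0.222
```

```bash
python3 dt.py .600 .0485 .055 .1 .167; python3 -c "
from h import *
snap('side','s8.png')
import cv2
a=cv2.imread('pics/s8.png');cv2.imwrite('pics/s8c.png',cv2.resize(a[170:260,270:390],None,fx=6,fy=6,interpolation=2))
"
```

```text
clock 13.1 pos [0.5905 0.0491 0.0556] yaw 5.84 q [ 0.12  1.03 -0.52  1.6   0.57  0.85  1.03] F [-14.7   1.8  -5.1] open 0.22206301765007053
shift units (20mm), tool xyz [ 0.47 -0.05 -0.08] turn units [-0.04  0.02 -0.15]
fwd dir in tool [ 0.984 -0.178 -0.001]
```

View pics/s8c.png

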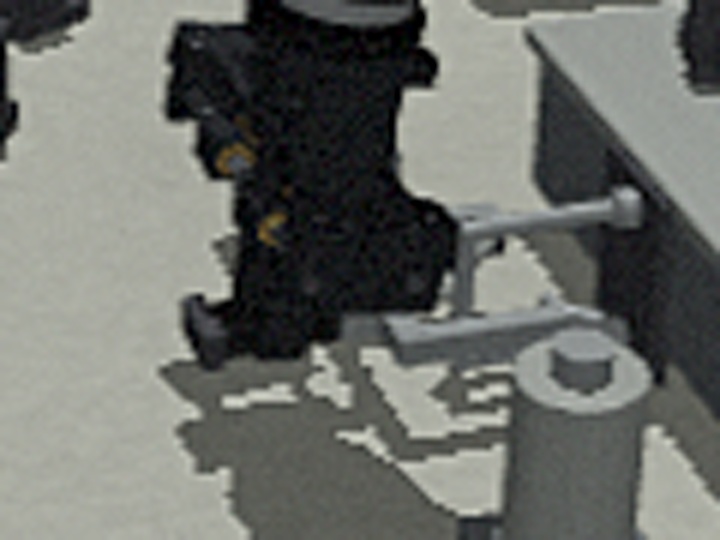

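{"method": "send_rows", "body": {"motion": [[[0, 0, 0, 0.1, -0.02, 0, 1], [0, 0, 0, 0.1, -0.02, 0, 1], [0, 0, 0, 0.1, -0.02, 0, 1], [0, 0, 0, 0.1, -0.02, 0, 1], [0, 0, 0, 0.1, -0.02, 0, 1]]]}}

```text
clock: 13.57
tool_pos: [0.6099, 0.0505, 0.0579]
eef_rot: [0.705, -0.022, -0.091, -0.703]
contact_force: [0.4, -0.3, -3.3]
opening: 0.216
```

```bash
python3 dt.py .600 .0485 .055 .1 .167; python3 -c "
from h import *
snap('side','s9.png')
import cv2
a=cv2.imread('pics/s9.png');cv2.imwrite('pics/s9c.png',cv2.resize(a[170:260,270:390],None,fx=6,fy=6,interpolation=2))
"
```

```text
clock 13.5667 pos [0.6099 0.0505 0.0579] yaw 5.67 q [ 0.12  1.04 -0.52  1.56  0.57  0.87  1.04] F [ 0.4 -0.3 -3.3] open 0.2161242981420938
shift units (20mm), tool xyz [-0.48  0.22 -0.05] turn units [-0.06 -0.01  0.1 ]
fwd dir in tool [ 0.987 -0.159  0.002]
```

View pics/s9c.png

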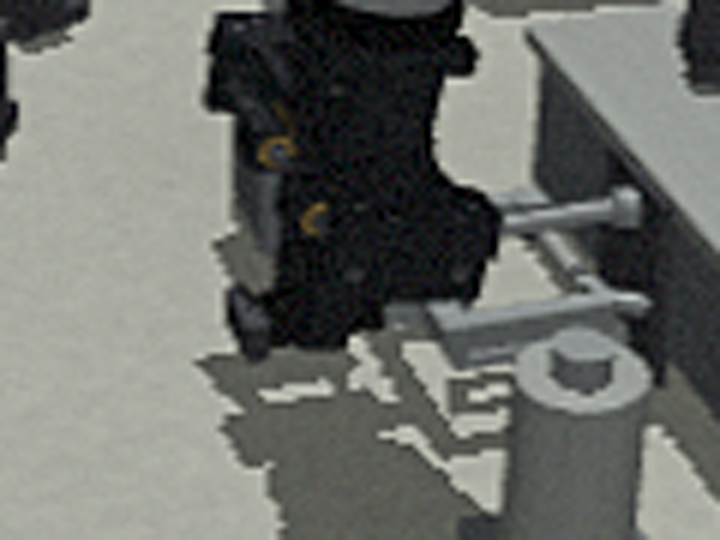

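Force dropped from about 15 N to 0, and the picture shows the gate straight across the mouth again at (540–600, 235–295), with the bar inside. I'll lower the hook onto the lower leg and release.

{"method": "send_rows", "body": {"motion": [[[0, 0, 0.1, -0.15, 0.02, 0, 1], [0, 0, 0, 0.05, 0.3, 0, 1], [0, 0, 0, 0.07, 0.4, 0, 1], [0, 0, 0, 0.07, 0.4, 0, 1], [0, 0, 0, 0, 0, 0, 1]]]}}

```text
clock: 14.03
tool_pos: [0.6038, 0.0493, 0.0333]
eef_rot: [0.705, -0.027, -0.096, -0.702]
contact_force: [0.7, -0.3, -4.6]
opening: 0.218
```

```bash
python3 dt.py .606 .0505 .032 .1 .167; python3 -c "
from h import *
snap('side','s10.png')
import cv2
a=cv2.imread('pics/s10.png');cv2.imwrite('pics/s10c.png',cv2.resize(a[170:260,270:390],None,fx=6,fy=6,interpolation=2))
"
```

```text
clock 14.0333 pos [0.6038 0.0493 0.0333] yaw 5.66 q [ 0.11  1.07 -0.51  1.56  0.58  0.84  1.03] F [ 0.7 -0.3 -4.6] open 0.21784609621524847
shift units (20mm), tool xyz [0.12 0.05 0.05] turn units [-0.05 -0.01 -0.09]
fwd dir in tool [ 0.985 -0.173  0.002]
```

View pics/s10c.png

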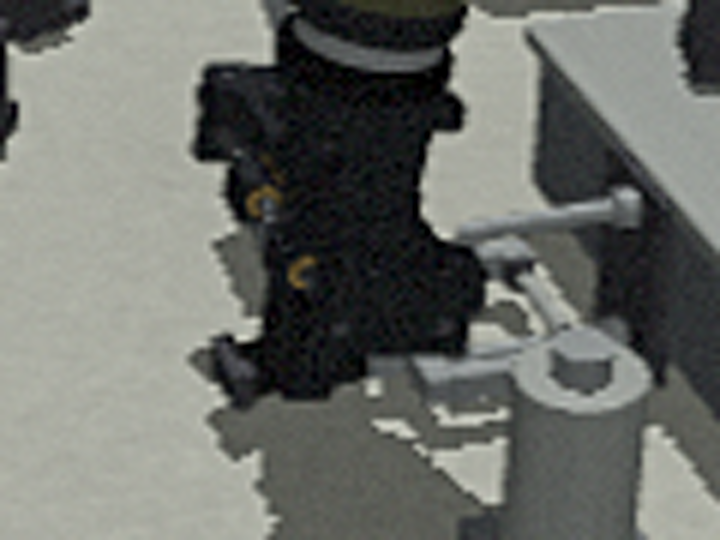

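{"method": "send_rows", "body": {"motion": [[[0, 0, 0, 0.02, 0.15, 0, 1], [0, 0, 0, 0, 0, 0, -1], [0, 0, 0, 0, 0, 0, -1], [0, 0, 0, 0, 0, 0, -1], [0, 0, 0, 0, 0, 0, -1]]]}}

```text
clock: 14.5
tool_pos: [0.6057, 0.0502, 0.0332]
eef_rot: [0.705, -0.025, -0.094, -0.702]
contact_force: [-0.5, 0.2, -0.6]
opening: 0.504
```

{"method": "send_rows", "body": {"motion": [[[0, 0, 0, 0, 0, 0, -1], [0, 0, 0, 0, 0, 0, -1], [0, 0, 0, 0, 0, 0, -1], [0, 0, 0, 0, 0, 0, -1], [0, 0, 0, 0, 0, 0, -1]]]}}

```text
clock: 14.92
tool_pos: [0.6051, 0.05, 0.0326]
eef_rot: [0.705, -0.025, -0.095, -0.702]
contact_force: [0.1, 0.7, -0.3]
opening: 0.88
```

{"method": "send_rows", "body": {"motion": [[[0, 0, 0, 0, 0, 0, -1], [0, 0, 0, -0.17, -0.8, 0, -1], [0, 0, 0, -0.2, -1, 0, -1], [0, 0, 0, -0.2, -1, 0, -1], [0, 0, 0, -0.2, -1, 0, -1]]]}}

```text
clock: 15.33
tool_pos: [0.6028, 0.0496, 0.112]
eef_rot: [0.705, -0.025, -0.095, -0.702]
contact_force: [-0.4, 0.0, 0.6]
opening: 1.004
```

{"method": "send_rows", "body": {"motion": [[[0, 0, 0, -0.2, -1, 0, -1], [0, 0, 0, -0.2, -1, 0, -1], [0, 0, 0, -0.5, -1, 0, -1], [0, 0, 0, -0.5, -1, 0, -1], [0, 0, 0, -0.5, -1, 0, -1]]]}}

```text
clock: 15.75
tool_pos: [0.5821, 0.0471, 0.2173]
eef_rot: [0.705, -0.025, -0.095, -0.702]
contact_force: [-0.3, 0.8, 0.3]
opening: 1.0
```

```bash
python3 dt.py .55 .05 .25 0 0; python3 -c "
from h import *
snap('side','s11.png')
snap('top','t11.png')
import cv2
a=cv2.imread('pics/s11.png');cv2.imwrite('pics/s11c.png',cv2.resize(a[130:270,270:390],None,fx=4.2,fy=4.2,interpolation=2))
a=cv2.imread('pics/t11.png');cv2.imwrite('pics/t11c.png',cv2.convertScaleAbs(cv2.resize(a[120:240,190:330],None,fx=5,fy=5),alpha=1.5))"
```

```text
clock 15.75 pos [0.5821 0.0471 0.2173] yaw 5.69 q [ 0.17  0.81 -0.61  1.56  0.44  1.1   1.11] F [-0.3  0.8  0.3] open 1.0004815467717945
shift units (20mm), tool xyz [-1.83 -1.34  0.31] turn units [ 0.05  1.23 -2.12]
fwd dir in tool [ 0.981 -0.168 -0.098]
```

View pics/s11c.png

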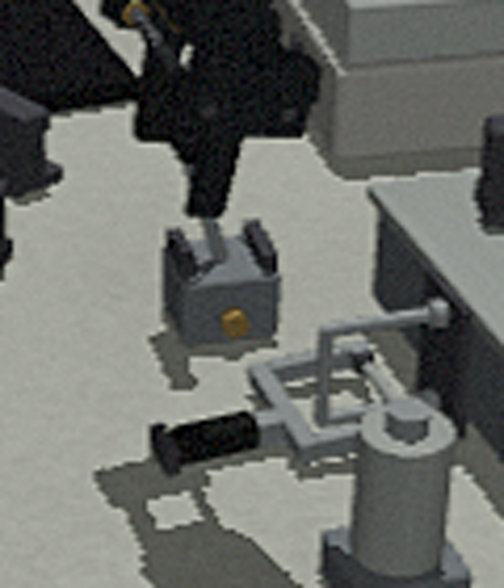

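View pics/t11c.png

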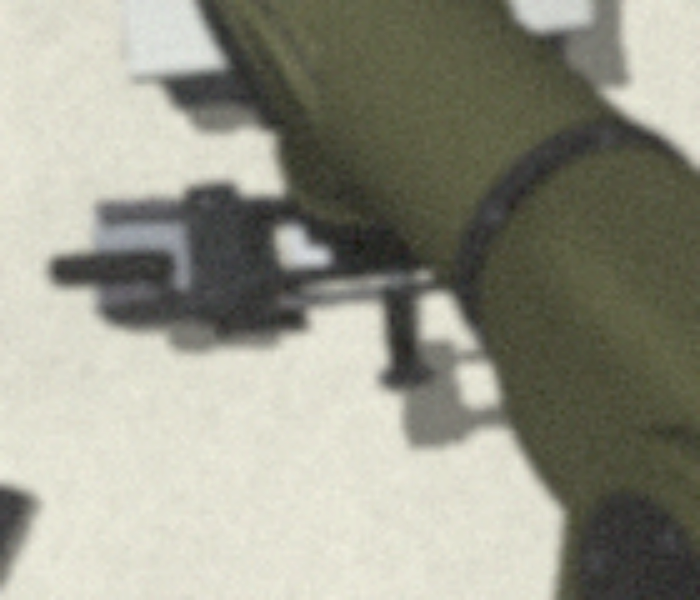

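{"method": "send_rows", "body": {"motion": [[[0, 0.4, -0.7, -0.5, -0.6, 0, 1], [0, 0.4, -0.7, -0.5, -0.5, 0, 1], [0, 0.4, -0.7, -0.5, -0.5, 0, 1], [0, 0, 0, -0.5, 0, 0, 1], [0, 0, 0, 0, 0, 0.5, 1]]], "force": 20}}

```text
clock: 16.27
tool_pos: [0.5444, 0.053, 0.2509]
eef_rot: [0.71, -0.001, -0.002, -0.704]
contact_force: [-1.1, -0.4, 0.1]
opening: 0.645
```

```bash
python3 dt.py .555 .207 .25 0.017 0
python3 - <<'E'
from h import *
E
```

```text
clock 16.2667 pos [0.5444 0.053  0.2509] yaw 0.05 q [ 0.17  0.64 -0.59  1.79  0.46  0.86  0.93] F [-1.1 -0.4  0.1] open 0.645128221102734
shift units (20mm), tool xyz [ 0.54 -0.02  7.7 ] turn units [ 0.09 -0.2  -0.05]
fwd dir in tool [ 1.    -0.004  0.016]
```

{"method": "send_rows", "body": {"motion": [[[0, -0.2, 0, 0, 0, 0.9, 1], [0, 0, 0, 0, 0, 0.9, 1], [0, 0, 0, 0, 0, 0.9, 1], [0, 0, 0, 0, 0, 0.9, 1], [0, 0, 0, 0, 0, 0.9, 1]]]}}

```text
clock: 16.68
tool_pos: [0.5455, 0.1472, 0.2494]
eef_rot: [0.708, 0.006, -0.008, -0.706]
contact_force: [0.7, -0.1, 0.4]
opening: 0.271
```

{"method": "send_rows", "body": {"motion": [[[0, 0, 0, 0.2, 0, 0.8, 1], [0, 0, 0, 0.2, 0, 0.8, 1], [0, 0, 0, 0, 0, 0.8, 1], [0, 0, 0, 0, 0, 0.5, 1], [0, 0, 0, 0, 0, 0, 1]]]}}

```text
clock: 17.1
tool_pos: [0.5516, 0.2073, 0.2493]
eef_rot: [0.708, 0.007, -0.009, -0.707]
contact_force: [0.1, 0.7, -0.3]
opening: 0.007
```

```bash
python3 dt.py .56 .207 .152 0.017 0; python3 -c "
from h import *
snap('side','s12.png')
snap('top','t12.png')
import cv2
a=cv2.imread('pics/t12.png');cv2.imwrite('pics/t12c.png',cv2.convertScaleAbs(cv2.resize(a[110:250,180:330],None,fx=4,fy=4),alpha=1.5))"
```

```text
clock 17.1 pos [0.5516 0.2073 0.2493] yaw 1.32 q [-0.11  0.69 -0.58  1.67  0.46  0.92  0.73] F [ 0.1  0.7 -0.3] open 0.006752168363581514
shift units (20mm), tool xyz [ 0.43  4.86 -0.02] turn units [ 0.02  0.07 -0.04]
fwd dir in tool [ 1.    -0.003 -0.006]
```

View pics/s12.png

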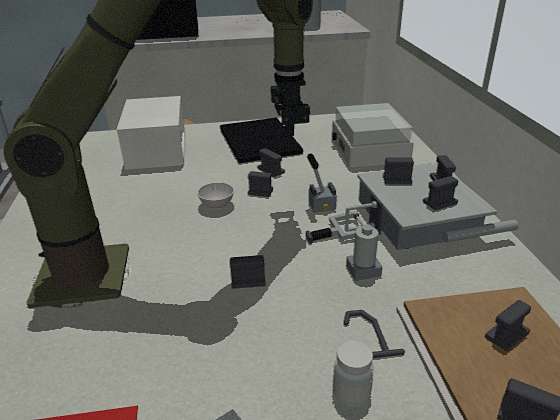

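View pics/t12c.png

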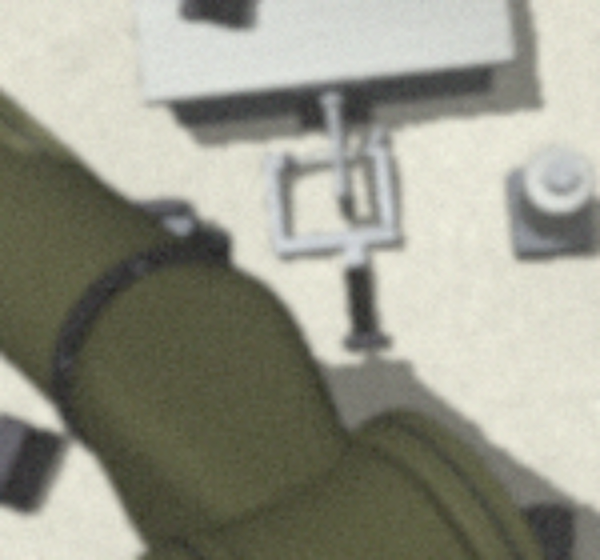

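{"method": "send_rows", "body": {"motion": [[[0, 0, 0, 0, 0.9, 0, 1], [0, 0, 0, 0, 1, 0, 1], [0, 0, 0, 0, 1, 0, 1], [0, 0, 0, 0, 1, 0, 1], [0, 0, 0, 0, 0.9, 0, 1]]]}}

```text
clock: 17.62
tool_pos: [0.552, 0.2009, 0.1524]
eef_rot: [0.709, 0.005, -0.007, -0.705]
contact_force: [-0.4, -1.0, -0.7]
opening: 0.006
```

{"method": "send_rows", "body": {"motion": [[[0, 0, 0, 0, 0, 0, 1], [0, 0, 0, 0.5, 0, 0, 1], [0, 0, 0, 0.4, 0, 0, 1], [0, 0, 0, 0.4, 0, 0, 1], [0, 0, 0, 0.3, 0, 0, 1]]]}}

```text
clock: 18.03
tool_pos: [0.5855, 0.2031, 0.1544]
eef_rot: [0.708, 0.006, -0.006, -0.706]
contact_force: [-0.7, -0.4, 0.8]
opening: 0.01
```

```bash
python3 dt.py .6185 .208 .152 0.017 0; python3 -c "
from h import *
snap('side','s13.png')
import cv2
a=cv2.imread('pics/s13.png');cv2.imwrite('pics/s13c.png',cv2.resize(a[90:240,240:400],None,fx=4,fy=4,interpolation=2))"
```

```text
clock 18.0333 pos [0.5855 0.2031 0.1544] yaw 0.98 q [-0.13  0.85 -0.51  1.66  0.55  0.79  0.69] F [-0.7 -0.4  0.8] open 0.009518273516675354
shift units (20mm), tool xyz [1.65 0.12 0.22] turn units [ 0.05  0.   -0.01]
fwd dir in tool [ 1.    -0.001 -0.   ]
```

View pics/s13c.png

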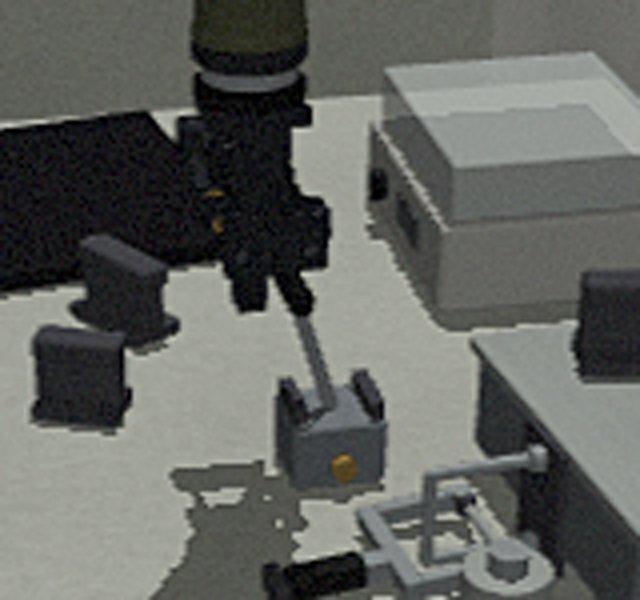

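{"method": "send_rows", "body": {"motion": [[[0, 0, 0, 0.3, 0.2, 0.2, 1], [0, 0, 0, 0.3, 0, 0, 1], [0, 0, 0, 0.3, 0, 0, 1], [0, 0, 0, 0.3, 0, 0, 1], [0, 0, 0, 0.3, 0, 0, 1]]]}}

```text
clock: 18.5
tool_pos: [0.6135, 0.2085, 0.1495]
eef_rot: [0.709, 0.006, -0.008, -0.706]
contact_force: [-3.9, 0.8, 2.3]
opening: 0.006
```

{"method": "send_rows", "body": {"motion": [[[0, 0, 0, 0.25, 0, 0, 1], [0, 0, 0, 0.25, 0, 0, 1], [0, 0, 0, 0.25, 0, 0, 1], [0, 0, 0, 0.25, 0, 0, 1], [0, 0, 0, 0.25, 0, 0, 1]]]}}

```text
clock: 18.92
tool_pos: [0.6311, 0.2089, 0.1498]
eef_rot: [0.71, 0.001, -0.014, -0.704]
contact_force: [-29.1, -4.6, 24.4]
opening: 0.007
```

{"method": "send_rows", "body": {"motion": [[[0, 0, 0, -0.4, 0, 0, 1], [0, 0, 0, 0, 0, 0, 1], [0, 0, 0, 0, 0, 0, 1], [0, 0, 0, 0, 0, 0, 1], [0, 0, 0, 0, 0, 0, 1]]]}}

```text
clock: 19.33
tool_pos: [0.6308, 0.2087, 0.1494]
eef_rot: [0.708, 0.006, -0.008, -0.706]
contact_force: [-4.8, 0.6, 3.3]
opening: 0.002
```

```bash
python3 dt.py .6185 .208 .152 0.017 0; python3 -c "
from h import *
print(get_state()['moment'])
snap('wrist','w14.png')
snap('side','s14.png')
import cv2
a=cv2.imread('pics/s14.png');cv2.imwrite('pics/s14c.png',cv2.resize(a[90:220,240:370],None,fx=5,fy=5,interpolation=2))"
```

```text
clock 19.3333 pos [0.6308 0.2087 0.1494] yaw 1.07 q [-0.13  0.91 -0.52  1.51  0.54  0.87  0.76] F [-4.8  0.6  3.3] open 0.002338120477424395
shift units (20mm), tool xyz [-0.62 -0.13 -0.02] turn units [ 0.05  0.02 -0.03]
fwd dir in tool [ 1.    -0.003 -0.002]
[0.17348072 0.81466097 0.07033216]
```

View pics/s14c.png

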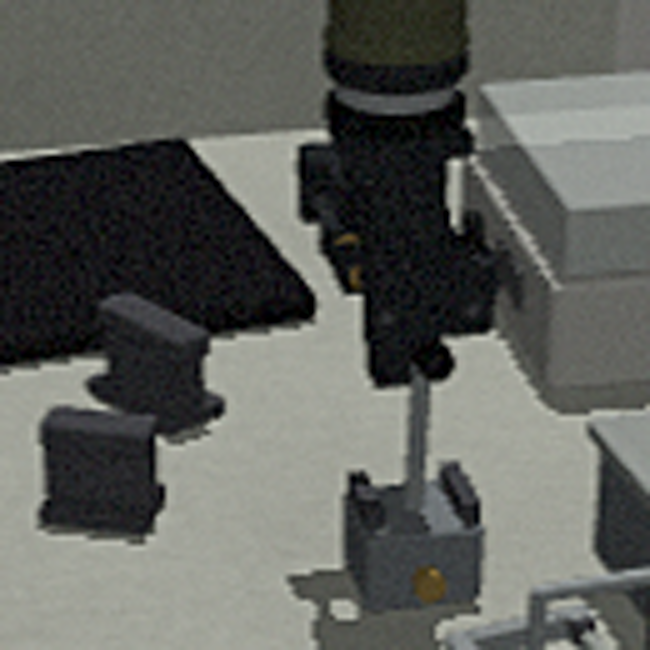

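View pics/w14.png

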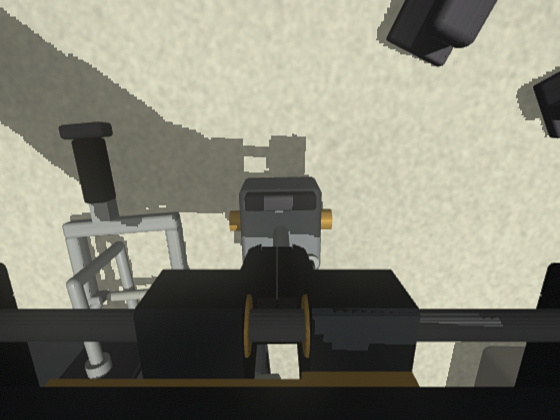

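{"method": "send_rows", "body": {"motion": [[[0, 0, 0, 0.1, 0, 0, 1], [0, 0, 0, 0.1, 0, 0, 1], [0, 0, 0, 0.1, 0, 0, 1], [0, 0, 0, 0.1, 0, 0, 1], [0, 0, 0, 0.1, 0, 0, 1]]]}}

```text
clock: 19.85
tool_pos: [0.6396, 0.209, 0.1494]
eef_rot: [0.709, 0.005, -0.009, -0.706]
contact_force: [-4.7, 0.8, 1.7]
opening: 0.007
```

{"method": "send_rows", "body": {"motion": [[[0, 0, 0, 0.1, 0, 0, 1], [0, 0, 0, 0.1, 0, 0, 1], [0, 0, 0, 0.1, 0, 0, 1], [0, 0, 0, 0, 0, 0, 1], [0, 0, 0, 0, 0, 0, 1]]]}}

```text
clock: 20.27
tool_pos: [0.6479, 0.208, 0.1492]
eef_rot: [0.709, 0.006, -0.006, -0.705]
contact_force: [-0.7, 0.5, -0.0]
opening: 0.003
```

```bash
python3 dt.py .6185 .208 .152 0.017 0; python3 -c "
from h import *
snap('side','s15.png')
import cv2
a=cv2.imread('pics/s15.png');cv2.imwrite('pics/s15c.png',cv2.resize(a[90:220,240:370],None,fx=5,fy=5,interpolation=2))"
```

```text
clock 20.2667 pos [0.6479 0.208  0.1492] yaw 1.0 q [-0.12  0.93 -0.52  1.46  0.53  0.91  0.78] F [-0.7  0.5 -0. ] open 0.0029273859018484998
shift units (20mm), tool xyz [-1.47 -0.14  0.02] turn units [ 0.06  0.01 -0.01]
fwd dir in tool [ 1.    -0.001 -0.   ]
```

View pics/s15c.png

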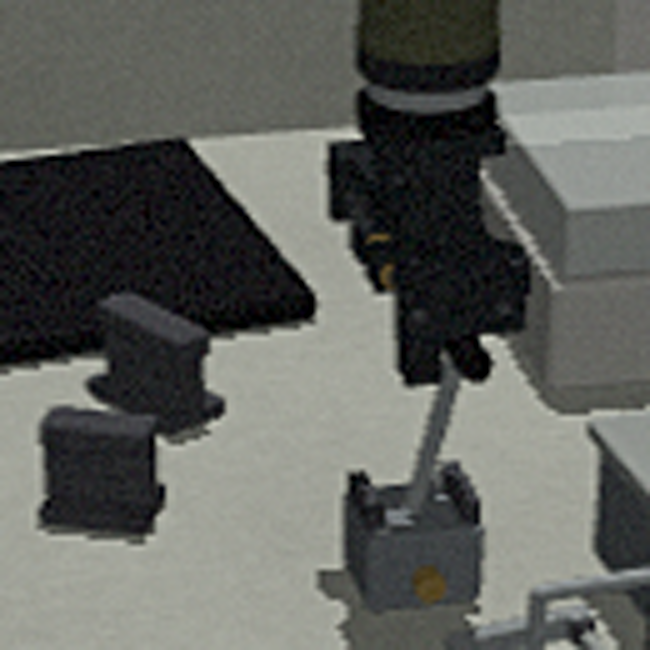

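{"method": "send_rows", "body": {"motion": [[[0, 0, 0, -0.5, 0, 0, 1], [0, 0, 0, -1, 0, 0, 1], [0, 0, 0, -1, 0, 0, 1], [0, 0, 0, -1, -1, 0, 1], [0, 0, 0, -1, -1, 0, 1]]]}}

```text
clock: 20.73
tool_pos: [0.5555, 0.2065, 0.1889]
eef_rot: [0.709, 0.005, -0.008, -0.705]
contact_force: [0.6, 0.3, 1.0]
opening: 0.008
```

{"method": "send_rows", "body": {"motion": [[[0, 0, 0, -1, -1, 0, 1], [0, 0, 0, -1, -1, 0, 1], [0, 0, 0, -1, -1, 0, 1], [0, 0, 0, 0, -1, 0, 1], [0, 0, 0, 0, 0, 0, 1]]]}}

```text
clock: 21.15
tool_pos: [0.498, 0.2079, 0.2736]
eef_rot: [0.707, 0.009, -0.006, -0.707]
contact_force: [0.6, 0.3, 0.2]
opening: 0.005
```

```bash
python3 dt.py .6185 .208 .152 0.017 0; python3 -c "
from h import *
snap('side','s16.png')
snap('top','t16.png')
import cv2
a=cv2.imread('pics/s16.png');cv2.imwrite('pics/s16c.png',cv2.resize(a[130:270,270:420],None,fx=4,fy=4,interpolation=2))
a=cv2.imread('pics/t16.png');cv2.imwrite('pics/t16c.png',cv2.convertScaleAbs(cv2.resize(a[110:250,180:330],None,fx=4,fy=4),alpha=1.5))"
```

```text
clock 21.15 pos [0.498  0.2079 0.2736] yaw 1.14 q [-0.12  0.6  -0.6   1.79  0.43  0.88  0.68] F [0.6 0.3 0.2] open 0.0051328806856272505
shift units (20mm), tool xyz [ 6.    6.1  -0.11] turn units [0.01 0.04 0.05]
fwd dir in tool [ 1.     0.004 -0.003]
```

View pics/s16c.png

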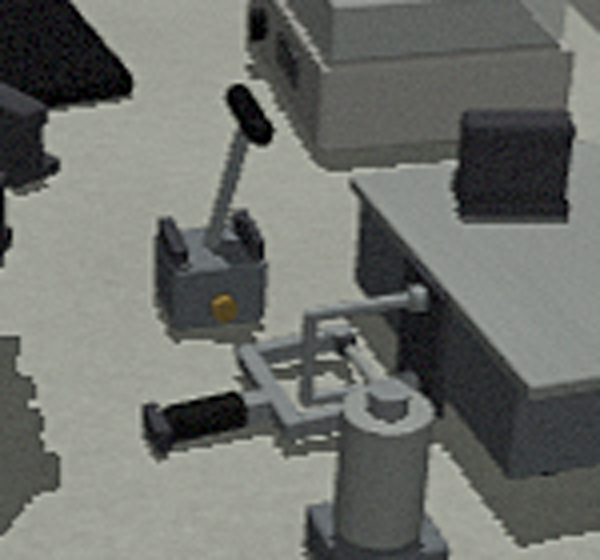

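View pics/t16c.png

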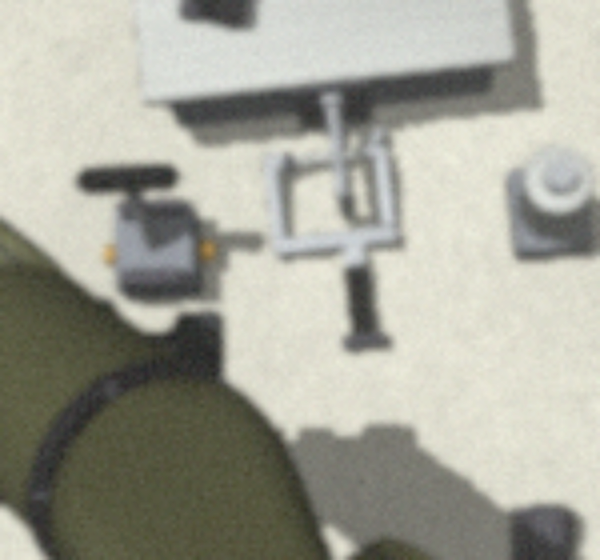

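Run:
```python
from fit import *
obs=[('side',tr((249,114),4,(270,130))),('top',tr((128,178),4,(180,110)))]
r=least_squares(lambda p:np.concatenate([proj(n,p)-u for n,u in obs]),[.67,.2,.15]);print(r.x.round(4),r.fun.round(1), 'angle',.3+np.arctan2(r.x[0]-.6495,r.x[2]-.05))
from plant import get_state,job
print(get_state()['contact_force'],get_state()['clock'])
print(job.finish_job())
```

```text
[0.675  0.2115 0.1497] [ 0.3 -0.1 -0.   0.3] angle 0.5501302304628729
[ 0.09799489 -0.14087869 -0.62549963] 21.25
the job is handed in; nothing more can be done
None
```

The tow handle is hooked onto the draw loop with its gate shut, and the lever is in the float notch. I handed the job in at about 21 s of the 61 s allowed; it reports no verdict.

- **Hook:** I gripped the handle and pushed the gate against the bar. The loop slid in to its stop at about 4 N. The push through the gate reached about 15 N, then dropped to about 0 when it snapped shut. I lowered the hook onto the loop's lower leg and let go. Side and top pictures taken afterwards show the bar inside and the gate straight across the mouth. I did not tug it to confirm.
- **Lever:** I pushed it past the detent with closed fingers and backed away. It stayed forward at a measured angle of about 0.55 rad, against 0.57 for the notch.
- **Force spike:** While pushing the lever, the sensor once read about 29 N forward and 24 N upward, roughly 38 N together. That is close to the 40 N limit. I eased off and finished the push slowly at about 5 N. Readings only come at the end of each call, so I can't rule out a brief higher peak between them.
- **Clearance:** At the end the arm was clear of everything, with wrist force near zero. I saw nothing else on the table move, but I did not measure the other objects' positions before and after.

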